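# Open the latched bench gate and pass a carton through

## Robot

A 6-joint arm with a two-finger parallel gripper is mounted at the origin on the work surface. World frame = base frame: x ahead of the robot, y to its left, z up, the work surface at z = 0. Lengths are in mm, angles in rad, forces in N, time in s.
With the tool pointing down it reaches from about 350 to 875 mm from the base axis. Payload 4.2 kg.
Tool frame: the origin (TCP) lies midway between the tips of the shut fingers; the grasp point (between the pads) lies 19 mm behind it (arm.tcp_to_grasp is the distance from the TCP to the grasp point, in mm); z points along the fingers, y is the line along which they close (so a half turn about z gives the same grasp; the last joint's range is limited). The gripper opens to 85 mm and grips with 20 to 120 N. Pads are 22 mm wide; open, the fingers measure 114 mm over their backs; the gripper's body (76 mm by 85 mm) begins 54 mm behind the grasp point. The pads swing forward as they close: fully open they stand 13 mm farther back than shut.
Start: joints at [-0.875, 0.385, 0.008, 0, -1.194, -0.259], TCP at [264.413, -566.29, 231.312] pointing down, gripper open.
Joint ranges: [-3.14, 3.14], [-1.21, 2.06], [-1.07, 1.41], [-3.16, 2.05], [-2.99, -0.16], [-3.1, 3.1]. Speed limits (rad/s): [2.79, 2.79, 3.14, 3.14, 3.14, 3.14].

## Interface

Orientations are given as a unit quaternion [x, y, z, w].
In Python, from bench import arm gives the robot as it stands.
- The arm moves only by the tool arm_command, never from a script. Its argument "rows" is a list of rows, each a list of 2 entries, a list of its own where there are three numbers: the shift along the tool's x, y, z as a fraction of full scale, then the turn, a rotation vector about the tool's x, y, z as a fraction of full scale. In form: [[[x, y, z], [wx, wy, wz]], ...]. A call has 1 to 5 rows; each row is the pose to reach, as a shift and turn from the pose commanded when the call began, along the tool's axes at that moment, turning the shorter way round; what a row does not reach only later rows make up. Full scale, the value 1, is 0.25 m for a shift and 180 degrees for a turn. A row lasts 1/10 s, in which the tool goes at most 50 mm and 8.59 degrees, less where a joint would pass 70% of its speed; a pose out of reach is approached as far as the arm can. A call with a number of a shift or a turn outside -1 to 1 is refused whole. A call with a gripper value outside its range is refused whole. "grip" is the opening, from 0 (shut) to 1 (fully open), set as the call begins (left out, the last holds). The fingers move at their own pace and stop on an object; the grip force is fixed at half the most. Time passes only in rows, so rows that repeat a pose let the fingers close. It gives the time, the measured TCP pose, the force, the opening and the grip force at its end, in the units of the state.
- arm.read_state(): the state, without advancing time (a new reading comes with each control period).
- arm.get_image(name): name is "side" or "top"; returns (picture, depth): 400x640x3 uint8, blue, green, red; 400x640 float32, mm along the optical axis (not along the pixel's ray), 0 where there is no reading.
- arm.camera_info(name): a dict with "fx", "fy", "cx", "cy" (pixels), "k1" (the pictures are not rectified: a ray, as slopes to the right and down, at radius r is drawn at 1 + k1 r^2 times it, then the intrinsics apply), "extrinsics" (4x4, takes a point from camera to world coordinates). Camera axes: x right, y down, z forward; pixel columns grow to the right and rows downward; lengths in mm; the calibration is good to about 2 mm. A picture is of the moment at which its call begins. camera_info takes no time and is no camera call.
- arm.job_done(): hands the job in; it is judged then, once.
Trained networks look in the newest picture that a camera, given by its name, has taken for a name from the list of things; names that differ only in an ending like _2 or _b are one class to them, and where a whole thing is asked for, a point or a joint stands for the part that bears it (a point fixed in the world has none). Each returns a list of dicts, best first, with "score" (0 to 1); they miss things now and then, are a little off and sometimes report something else, mostly with a low value. They report only what shows in the picture. A call takes as long as a camera call. They do not tell look-alikes from the thing itself.
- arm.spot_in(camera, query): "position" ([column, row] in pixels, amid what is visible of it).
The state is a dict: "clock": time; "joints": joint angles; "joint_vel": joint speeds; "joint_efforts": joint torques, N m; "position": TCP position; "ee_rot": TCP orientation; "contact_force": force on the tool from outside, world axes, zero at the start; "wrist_torque": the same for the moment, N m; "gripper_width": finger opening in mm; "grasp_force": force on a finger pad.
Only numpy, scipy, OpenCV 4.12 (cv2) and the standard library are available. Lean on these libraries where they do the work, as an engineer would, in place of code of your own. Each camera call takes 0.05 s, during which the arm holds its last target. There are 200 camera calls.

## Task

Open the red gate in the low bench fence: press the yellow thumb piece so that the latch bar lifts out of its catch, and swing the gate wide open, away from the waiting carton's side. Then slide the small carton along the bench, upright, through the gateway until it stands wholly past the fence in the yellow-lined bay; leave the gate open, and leave the tape roll, label roll, mug and stapler where they are.

Things in the scene. Friction and masses are not known exactly. Their poses are not given: they have to be found in the camera images.
- fence: Low red/grey steel fence fixed to the bench. Origin: on the bench, at the gateway. x runs along the fence from the latch post (24 mm square, centre x=-125 mm, 102 mm high) to the hinge post (20 mm square, centre x=+130 mm, 129 mm high); gateway 233 mm wide. y points through the gateway to the far side; the carton waits on the -y side. Fixed wings 92 mm high run on from x=-137 to -209 and +140 to +239 mm.
- bay (a point): On the bench, centre of the bay beyond the gateway (fence x=-15, y=135 mm): a rectangle of yellow lines, clear inside 166 mm along the fence and 226 mm across it (fence y=22 to 248 mm). It starts empty; nothing stands in the gate's path.
- gate (a joint): Gate angle: 0 shut (as it starts), grows as the free edge swings to the fence's +y side, stop at 1.65 rad. Red-framed grey leaf 12 mm thick, 13 to 110 mm above the bench, reaching 229 mm from the hinge line. It stays where it is left (stiff hinge, 0.12 N m). It cannot open while the bar lies in its catch.
- gate_hinge (a point): Point on the gate's hinge line at the top of the leaf, 110 mm above the bench (fence x = +120 mm, y = 0). It turns with the gate.
- gate_free_edge (a point): Top of the gate's free edge, 110 mm above the bench, in the leaf's mid-plane.
- latch (a joint): Latch bar angle about its level pivot on the gate: 0 in the catch (as it starts), grows as the bar end rises and the thumb piece sinks, stop at 0.42 rad; clear of the catch above 0.2 rad. It falls back by its weight (about 1.5 N on the thumb piece lifts it). Pivot: on the gate's -y face, 170 mm from the hinge line, 18 mm from the leaf's mid-plane, 96 mm above the bench.
- thumb_piece (a point): Centre of the top face of the yellow thumb piece: a plate 40 mm along the gate, 46 mm across, 6 mm thick, jutting 14 to 60 mm from the leaf's mid-plane on the gate's -y face, 102 mm above the bench at rest, 52 mm from the pivot towards the hinge. Pushed 12 mm down it lifts the bar 0.25 to 0.35 rad; a finger standing on it can push the leaf.
- bar_end (a point): Tip of the steel latch bar (8 mm thick, 12 mm high) in the dark steel catch on the latch post, 96 mm above the bench at rest; the catch walls stand up to 102 mm.
- carton: The small closed brown carton with a red band, 90 x 90 x 85 mm high, about 0.35 kg, standing on the bench on the fence's -y side. Origin: centre of its underside, z up, sides along its x and y.
- tape_roll: Bystander: orange ring of tape lying flat, 100 mm across, 48 mm high. Origin: centre of its underside.
- label_roll: Bystander: white and red label roll standing on end, 80 mm across, 70 mm high. Origin: centre of its underside.
- mug: Bystander: blue mug, 80 mm across, 95 mm high. Origin: centre of its underside.
- stapler: Bystander: red and black stapler, 150 x 36 mm, 42 mm high. Origin: centre of its underside.
Not all that is in view belongs to the job. What is shaped like the carton but green or purple is not meant.

How it is judged:
By the outcome, as a careful person would: the job done as asked, in the order asked, and still so for the second after the job is handed in, with the robot touching nothing.
It also fails if it takes over 61 s, if anything falls off the work surface, if the arm or the gripper's body presses on something with over 40 N, if the wrist force passes 120 N, or if a joint passes its speed limit or range.

## Working session

There is one attempt and no reset: what is moved stays moved. The work goes in short steps, Python scripts to look and compute and a tool call to move; the robot and the scene stay as the last step left them, time stands still between calls to the robot, and variables do not carry over. Pictures are saved under pics/ and viewed, at most 10 in all, crops included, and the job is handed in when it is done.

Besides the shell and the picture viewer there is one more tool, called after "Call:" by a JSON object that holds its "api" and its "payload". arm_command: Moves the arm, as the interface text tells. Shift numbers are shares of 0.25 m and turn numbers shares of 180 degrees, none past 1 either way. Its arguments: {"type":"object","properties":{"rows":{"type":"array","items":{"type":"array"}},"grip":{"type":"number"}},"required":["rows"]}

```bash
ls; mkdir -p pics; cat > h.py <<'E'
import numpy as np, cv2
from bench import arm
from scipy.spatial.transform import Rotation as R
def unproj(cam,px,d):
    c=arm.camera_info(cam);K=np.array([[c['fx'],0,c['cx']],[0,c['fy'],c['cy']],[0,0,1.]])
    u=cv2.undistortPoints(np.array([[px]],float),K,np.array([c['k1'],0,0,0.]))[0,0]
    # exact model: drawn = (1+k1 r^2)*ray, same as opencv
    E=np.array(c['extrinsics']);return u,E
def at_depth(cam,px,d):
    u,E=unproj(cam,px,d);return (E@np.array([u[0]*d,u[1]*d,d,1]))[:3]
def at_z(cam,px,z):
    u,E=unproj(cam,px,0);r=E[:3,:3]@np.array([u[0],u[1],1]);o=E[:3,3];return o+r*(z-o[2])/r[2]
E
python3 - <<'E'
from h import *
s=arm.read_state();print(s['clock'],s['position'],s['ee_rot'])
ims={}
for c in ['top','side']:
    im,d=arm.get_image(c);cv2.imwrite(f'pics/{c}0.png',im)
    np.save(f'{c}0.npy',d)
    print(c,{k:np.round(v,3).tolist() if k=='extrinsics' else v for k,v in arm.camera_info(c).items()})
    for q in ['fence','gate','gate_hinge','gate_free_edge','thumb_piece','bar_end','carton','mug','tape_roll','label_roll','stapler']:
        r=arm.spot_in(c,q)
        for k in r[:3]:
            p=k['position'];dd=d[int(p[1]),int(p[0])]
            print(c,q,np.round(p),round(k['score'],2),np.round(at_depth(c,p,dd)))
E
```

```text
pics
0.0 [ 264.17130097 -565.77407242  230.2185567 ] [-2.16565371e-01  9.76267507e-01  1.05782911e-03 -2.75177044e-04]
top {'fx': 403.7832265665165, 'fy': 403.7832265665165, 'cx': 327.8539895189592, 'cy': 198.26562133284312, 'k1': -0.058095610867546034, 'extrinsics': [[0.023, -0.98, 0.199, 255.524], [-1.0, -0.021, 0.008, -19.618], [-0.003, -0.199, -0.98, 1540.083], [0.0, 0.0, 0.0, 1.0]]}
top fence [316. 228.] 0.87 [453.  37.  -3.]
top fence [320. 216.] 0.39 [497.  20.   3.]
top gate [323. 218.] 0.97 [476.   7.  95.]
top gate_hinge [322. 217.] 0.89 [480.   9. 102.]
top gate_free_edge [318. 216.] 0.71 [479.  24. 110.]
top thumb_piece [324. 218.] 0.75 [477.   4. 102.]
top thumb_piece [194. 253.] 0.23 [341. 489.  35.]
top bar_end [325. 219.] 0.81 [473.   2. 100.]
top carton [416. 262.] 0.73 [ 327. -326.   89.]
top carton [374. 213.] 0.57 [ 500. -176.   84.]
top carton [381. 161.] 0.55 [ 697. -203.   87.]
top mug [455. 244.] 0.88 [ 400. -499.   -1.]
top tape_roll [230. 221.] 0.8 [470. 367.   3.]
top label_roll [348. 168.] 0.81 [673. -81.  66.]
top stapler [194. 255.] 0.74 [334. 484.  38.]
[... 550 characters left out ...]
9.  32.  73.]
side gate_free_edge [335. 197.] 0.27 [475.  -7. 102.]
side thumb_piece [336. 198.] 0.71 [ 533. -131.    8.]
side bar_end [326. 211.] 0.68 [487.  33.  66.]
side bar_end [338. 196.] 0.47 [ 525. -128.   23.]
side carton [348. 186.] 0.9 [ 491. -132.   75.]
side carton [308. 166.] 0.9 [ 670. -163.   86.]
side carton [391. 203.] 0.79 [ 324. -127.   66.]
side mug [405. 156.] 0.89 [ 397. -437.   80.]
side mug [327. 211.] 0.68 [487.  25.  64.]
side tape_roll [282. 284.] 0.97 [458. 336.  -1.]
side label_roll [290. 182.] 0.78 [683. -60.  68.]
side label_roll [347. 186.] 0.53 [ 492. -130.   77.]
side label_roll [326. 205.] 0.51 [488.  29.  87.]
side stapler [284. 332.] 0.9 [338. 510.  32.]
```

```bash
python3 - <<'E'
from h import *
im=cv2.imread('pics/top0.png');cv2.imwrite('pics/topc.png',cv2.resize(im[130:290,180:470],(0,0),fx=2.75,fy=2.75,interpolation=cv2.INTER_CUBIC))
im=cv2.imread('pics/side0.png');cv2.imwrite('pics/sidec.png',cv2.resize(im[130:290,220:440],(0,0),fx=3.6,fy=3.6,interpolation=cv2.INTER_CUBIC))
E
```

```text
(no output)
```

View pics/topc.png

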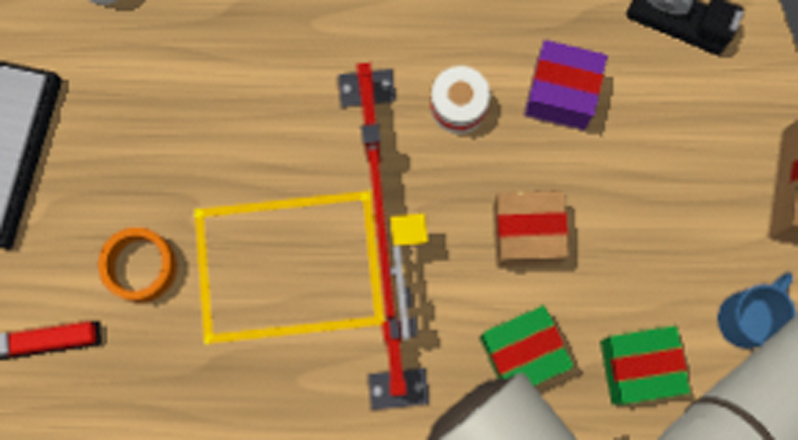

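View pics/sidec.png

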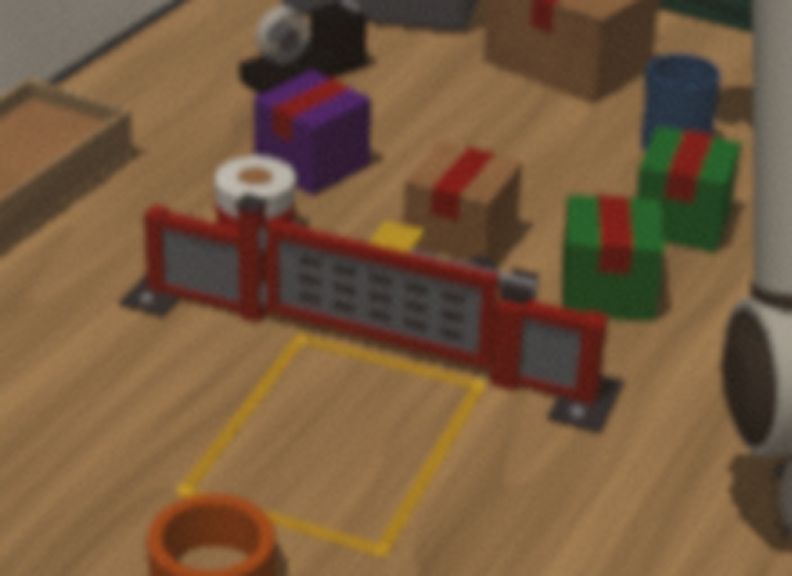

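The wanted carton is the brown one with a red band at top-image pixel (374,212). Look-alikes are green at (373,257) and (415,263), purple at (386,160), and a larger brown box at the right edge (~470,198). The latch post is at (323,249), the hinge post at (314,178) and the thumb piece at (329,213). The gate opens toward world +y.

```bash
cat >> h.py <<'E'
def cloud(cam,d):
    c=arm.camera_info(cam);K=np.array([[c['fx'],0,c['cx']],[0,c['fy'],c['cy']],[0,0,1.]])
    v,u=np.mgrid[:400,:640];p=np.stack([u,v],-1).reshape(-1,1,2).astype(float)
    n=cv2.undistortPoints(p,K,np.array([c['k1'],0,0,0.])).reshape(400,640,2)
    E=np.array(c['extrinsics']);P=np.dstack([n*d[...,None],d]);return P@E[:3,:3].T+E[:3,3]
E
python3 - <<'E'
from h import *
for cam in ['top','side']:
    im=cv2.imread(f'pics/{cam}0.png');P=cloud(cam,np.load(f'{cam}0.npy'))
    hsv=cv2.cvtColor(im,cv2.COLOR_BGR2HSV);H,S,V=hsv[...,0],hsv[...,1],hsv[...,2]
    x,y,z=P[...,0],P[...,1],P[...,2]
    reg=(x>280)&(x<780)&(y>-60)&(y<90)
    red=((H<6)|(H>174))&(S>150)
    m=reg&red&(z>80)&(z<140)
    q=P[m];vx,vy,x0,y0=cv2.fitLine(q[:,:2].astype(np.float32),cv2.DIST_HUBER,0,.01,.01).ravel()
    print(cam,'fence line',vx,vy,x0,y0,'ang',np.degrees(np.arctan2(vy,vx)),'xrange',np.percentile(q[:,0],[0,1,99,100]),len(q))
    m2=reg&(z>114)&(z<140);print(' hinge post',np.median(P[m2],0),m2.sum(),P[m2][:,0].min(),P[m2][:,0].max())
    yel=(H>22)&(H<33)&(S>190)&(V>150)
    m3=yel&(z>70)&(x>400)&(x<600)&(abs(y)<80);print(' thumb',np.mean(P[m3],0),m3.sum(),P[m3].min(0),P[m3].max(0))
    m4=yel&(abs(z)<15)&(y>-10)&(y<350)&(x>300)&(x<700)
    print(' bay',cv2.minAreaRect(P[m4][:,:2].astype(np.float32)),m4.sum())
    m5=(z>76)&(z<98)&(x>420)&(x<580)&(y<-100)&(y>-260)
    print(' carton',cv2.minAreaRect(P[m5][:,:2].astype(np.float32)),P[m5].mean(0),np.median(P[m5],0),m5.sum(),np.percentile(P[m5],[2,98],axis=0).round())
    m6=(abs(x-470)<60)&(abs(y-180)<40);print(' table z',np.median(z[m6]))
E
```

```text
top fence line 0.99157536 0.12953094 491.87766 26.165504 ang 7.4424877 xrange [280.11679291 280.48594816 720.83429491 723.99581827] 361
 hinge post [611.18705813  39.71585032 126.44471202] 58 405.7353678467557 627.4940190576577
 thumb [493.6960229  -10.50229487 100.8460018 ] 133 [475.07853774 -31.93822867  93.44279695] [513.75396709  12.13396617 109.82219125]
 bay ((457.5864562988281, 138.3013153076172), (189.46759033203125, 287.09368896484375), 7.172240734100342) 572
 carton ((506.1108093261719, -174.90676879882812), (90.7606430053711, 90.58263397216797), 4.646538734436035) [ 505.28611265 -174.28470061   84.21801787] [ 504.76206827 -174.14030195   84.33603246] 595 [[ 462. -218.   78.]
 [ 549. -131.   90.]]
 table z -0.789976392886274
side fence line 0.9911792 0.13252825 497.93457 34.551872 ang 7.615715 xrange [280.63519242 284.88753856 716.73795344 722.1758564 ] 629
 hinge post [613.0966625   49.21868319 125.3351018 ] 59 395.531992618225 629.6010091728305
  return _methods._mean(a, axis=axis, dtype=dtype,
  ret = um.true_divide(
Traceback (most recent call last):
ValueError: zero-size array to reduction operation minimum which has no identity
```

```bash
cat >> h.py <<'E'
O=np.array([485,25.5]);A=np.radians(7.45)
u=np.array([np.cos(A),np.sin(A)]);n=np.array([-u[1],u[0]])
def toF(p): d=np.array(p)[:2]-O;return np.array([d@u,d@n])
def plan(*T):
    "targets (fence x, fence y, z, yaw of tool y rel. fence x in deg)"
    s=arm.read_state();p=np.array(s['position']);r=R.from_quat(s['ee_rot']);M=r.as_matrix()
    print('now F',toF(p).round(1),'z',p[2].round(1),'yaw',np.degrees(np.arctan2(M[1,1],M[0,1])-A).round(1),'F',np.round(s['contact_force'],1),'t',round(s['clock'],2),'q',np.round(s['joints'],2))
    for fx,fy,z,a in T:
        w=O+fx*u+fy*n;t=A+np.radians(a);c,sn=np.cos(t),np.sin(t)
        Rt=np.array([[-sn,c,0],[c,sn,0],[0,0,-1.]])
        print((r.inv().apply(np.r_[w,z]-p)/250).round(3).tolist(),((r.inv()*R.from_matrix(Rt)).as_rotvec()/np.pi).round(3).tolist())
E
python3 - <<'E'
from h import *
plan((2,-37,200,180))
for c in [(197,212),(372,196),(383,323),(208,340)]: print(toF(at_z('top',(180+c[0]/2.75,130+c[1]/2.75),0)).round())
print(toF((506,-175)),toF(at_z('top',(314.5,178),129)),toF(at_z('top',(322.9,249.3),102)))
im=cv2.imread('pics/top0.png');cv2.imwrite('pics/cc.png',cv2.resize(im[180:250,300:410],(0,0),fx=6,fy=6,interpolation=cv2.INTER_CUBIC))
E
```

```text
now F [-295.4 -558.2] z 231.3 yaw 107.6 F [ 0.2 -0.   1. ] t 1.2 q [-0.88  0.38  0.01 -0.   -1.19 -0.26]
[-1.764, 1.628, 0.125] [-0.0, 0.0, -0.402]
[ 76. 255.]
[72.  6.]
[-107.    9.]
[-105.  252.]
[  -5.17429305 -201.5303369 ] [131.95434461  -1.29843365] [-123.63555249   -4.37050324]
```

View pics/cc.png

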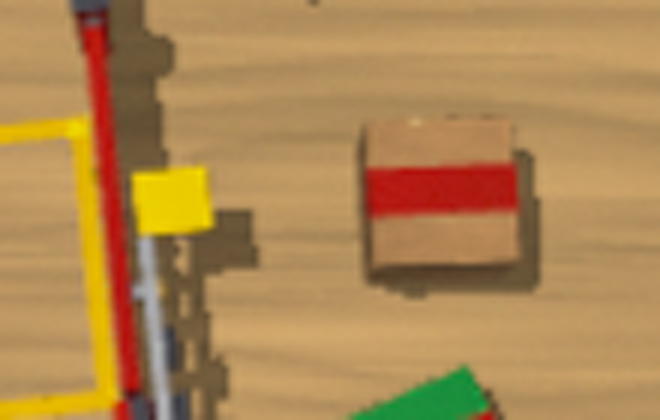

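The crop confirms it: a small brown carton with a red band, its top centred at about (374,212). Moving above the thumb piece now.

Call:
{"api": "arm_command", "payload": {"rows": [[[-0.145,0.134,0.01],[0,0,0]],[[-0.29,0.268,0.02],[0,0,0]],[[-0.435,0.4,0.03],[0,0,0]],[[-0.58,0.535,0.04],[0,0,0]],[[-0.72,0.66,0.05],[0,0,0]]], "grip": 0}}

```text
clock: 1.7
position: [358.1, -338.8, 219.0]
ee_rot: [-0.217, 0.976, -0.0, 0.0]
contact_force: [1.2, -0.7, 0.3]
gripper_width: 12.2
grasp_force: 0.0
```

Call:
{"api": "arm_command", "payload": {"rows": [[[-0.145,0.134,0.01],[0,0,-0.04]],[[-0.29,0.268,0.02],[0,0,-0.08]],[[-0.435,0.4,0.03],[0,0,-0.12]],[[-0.58,0.535,0.04],[0,0,-0.16]],[[-0.72,0.66,0.05],[0,0,-0.2]]]}}

```text
clock: 2.2
position: [451.5, -112.9, 206.7]
ee_rot: [-0.51, 0.86, -0.0, 0.001]
contact_force: [1.1, 0.5, -0.5]
gripper_width: 0.1
grasp_force: 0.0
```

```bash
python3 -c "
from h import *
plan((2,-37,130,180))"
```

```text
now F [ -51.2 -132.9] z 206.7 yaw 143.9 F [ 1.1  0.5 -0.5] t 2.2 q [ 0.11  0.13 -0.41  0.   -1.03 -0.61]
[-0.435, 0.054, 0.307] [-0.0, 0.0, -0.201]
```

Call:
{"api": "arm_command", "payload": {"rows": [[[-0.11,0.015,0.07],[0,0,-0.04]],[[-0.22,0.027,0.14],[0,0,-0.08]],[[-0.33,0.04,0.21],[0,0,-0.12]],[[-0.435,0.054,0.27],[0,0,-0.16]],[[-0.435,0.054,0.307],[0,0,-0.2]]]}}

```text
clock: 2.7
position: [492.9, -11.0, 128.7]
ee_rot: [0.752, -0.659, 0.0, -0.0]
contact_force: [-0.7, -1.1, 0.7]
gripper_width: 0.1
grasp_force: 0.0
```

```bash
python3 - <<'E'
from h import *
plan((2,-34,100,180),(2,-34,94,180),(2,-34,89,180))
im,d=arm.get_image('side')
im2,d=arm.get_image('top')
a=cv2.resize(im[150:270,270:430],(400,300));b=cv2.resize(im2[160:280,260:420],(400,300))
cv2.imwrite('pics/p1.png',np.hstack([a,b]))
E
```

```text
now F [  3.1 -37.3] z 128.7 yaw -179.9 F [-0.7 -1.1  0.7] t 2.7 q [ 0.31  0.27 -0.45  0.   -0.85 -0.18]
[-0.013, 0.004, 0.115] [-0.0, -0.0, 0.0]
[-0.013, 0.004, 0.139] [-0.0, -0.0, 0.0]
[-0.013, 0.004, 0.159] [-0.0, -0.0, 0.0]
```

View pics/p1.png

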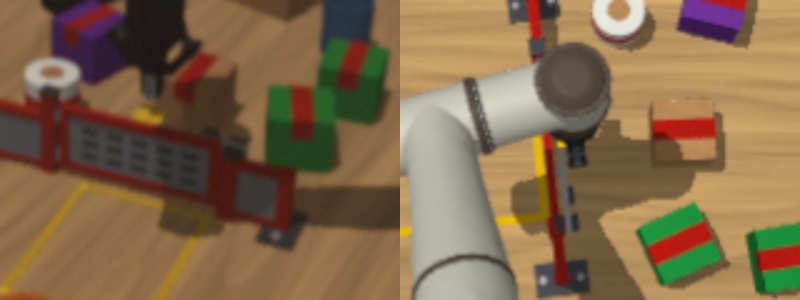

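The left panel shows the shut fingers directly above the yellow thumb piece at about (150,100). Pressing.

Call:
{"api": "arm_command", "payload": {"rows": [[[-0.013,0.004,0.06],[0,0,0]],[[-0.013,0.004,0.11],[0,0,0]],[[-0.013,0.004,0.13],[0,0,0]],[[-0.013,0.004,0.15],[0,0,0]],[[-0.013,0.004,0.162],[0,0,0]]]}}

```text
clock: 3.3
position: [490.6, -10.5, 89.4]
ee_rot: [0.749, -0.663, 0.0, -0.0]
contact_force: [-0.4, -0.9, 1.1]
gripper_width: 0.1
grasp_force: 0.7
```

```bash
python3 - <<'E'
from h import *
H=np.array([120,0])
def g(th,off=17.5,r=118,z=88.5):
    e=np.array([-np.cos(th),np.sin(th)]);m=np.array([-np.sin(th),-np.cos(th)])
    p=H+r*e+off*m;return (*p,z,180-np.degrees(th))
plan(*[g(t) for t in (0,.05,.12,.2,.3)])
E
```

```text
now F [  0.9 -36.4] z 89.4 yaw -180.5 F [-0.4 -0.9  1.1] t 3.3 q [ 0.31  0.32 -0.51  0.   -0.75 -0.19]
[-0.076, -0.004, 0.003] [-0.0, -0.0, -0.003]
[-0.099, -0.001, 0.003] [-0.0, -0.0, 0.013]
[-0.133, 0.002, 0.003] [-0.0, -0.0, 0.035]
[-0.171, 0.001, 0.003] [-0.0, -0.0, 0.061]
[-0.218, -0.003, 0.003] [-0.0, -0.0, 0.093]
```

Call:
{"api": "arm_command", "payload": {"rows": [[[-0.03,0,0.01],[0,0,0]],[[-0.076,-0.004,0.01],[0,0,0]],[[-0.1,-0.001,0.01],[0,0,0.013]],[[-0.133,0.002,0.01],[0,0,0.035]],[[-0.171,0.001,0.01],[0,0,0.06]]]}}

```text
clock: 3.8
position: [485.7, 33.4, 87.0]
ee_rot: [-0.682, 0.731, -0.001, 0.001]
contact_force: [2.3, -2.5, -0.6]
gripper_width: 0.0
grasp_force: 1.2
```

```bash
cat >> h.py <<'E'
Hg=np.array([120,0])
def g(th,off=17.5,r=118,z=87):
    e=np.array([-np.cos(th),np.sin(th)]);m=np.array([-np.sin(th),-np.cos(th)])
    p=Hg+r*e+off*m;return (*p,z,180-np.degrees(th))
E
python3 - <<'E'
from h import *
plan(*[g(t) for t in (.3,.42,.54,.66,.78)])
E
```

```text
now F [1.7 7.7] z 87.0 yaw 168.6 F [ 2.3 -2.5 -0.6] t 3.8 q [ 0.4   0.32 -0.52  0.   -0.73 -0.47]
[-0.041, 0.007, 0.0] [-0.001, 0.0, 0.032]
[-0.098, 0.006, 0.0] [-0.001, 0.0, 0.07]
[-0.155, -0.002, 0.0] [-0.001, 0.0, 0.109]
[-0.211, -0.016, 0.0] [-0.001, 0.0, 0.147]
[-0.264, -0.037, 0.0] [-0.001, 0.0, 0.185]
```

Call:
{"api": "arm_command", "payload": {"rows": [[[-0.041,0.007,0],[0,0,0.032]],[[-0.098,0.006,0],[0,0,0.07]],[[-0.155,-0.002,0],[0,0,0.109]],[[-0.211,-0.016,0],[0,0,0.147]],[[-0.264,-0.037,0],[0,0,0.185]]]}}

```text
clock: 4.3
position: [498.7, 98.8, 87.1]
ee_rot: [-0.444, 0.896, -0.0, 0.0]
contact_force: [-0.2, -2.8, 2.1]
gripper_width: 0.2
grasp_force: 1.4
```

```bash
python3 - <<'E'
from h import *
plan(*[g(t) for t in (.86,.98,1.1,1.22,1.34)])
E
```

```text
now F [23.1 70.9] z 87.1 yaw 135.2 F [-0.2 -2.8  2.1] t 4.3 q [ 0.52  0.35 -0.47  0.   -0.76 -1.17]
[-0.039, 0.001, 0.001] [-0.0, 0.0, 0.025]
[-0.096, 0.002, 0.001] [-0.0, 0.0, 0.063]
[-0.153, -0.005, 0.001] [-0.0, 0.0, 0.101]
[-0.209, -0.018, 0.001] [-0.0, 0.0, 0.14]
[-0.262, -0.038, 0.001] [-0.0, 0.0, 0.178]
```

Call:
{"api": "arm_command", "payload": {"rows": [[[-0.039,0.001,0],[0,0,0.025]],[[-0.096,0.002,0],[0,0,0.063]],[[-0.153,-0.005,0],[0,0,0.101]],[[-0.209,-0.018,0],[0,0,0.14]],[[-0.262,-0.038,0],[0,0,0.178]]]}}

```text
clock: 4.8
position: [545.1, 145.5, 86.7]
ee_rot: [-0.179, 0.984, 0.0, -0.0]
contact_force: [-2.6, 0.6, 1.8]
gripper_width: -0.6
grasp_force: 1.4
```

```bash
python3 - <<'E'
from h import *
plan(*[g(t) for t in (1.4,1.48,1.54,1.58,1.61)])
E
```

```text
now F [ 75.2 111.2] z 86.7 yaw 103.2 F [-2.6  0.6  1.8] t 4.8 q [ 0.55  0.43 -0.33 -0.   -0.81 -1.76]
[-0.031, 0.001, -0.001] [0.0, -0.0, 0.019]
[-0.069, 0.003, -0.001] [0.0, -0.0, 0.044]
[-0.098, 0.003, -0.001] [0.0, -0.0, 0.063]
[-0.117, 0.001, -0.001] [0.0, -0.0, 0.076]
[-0.131, -0.0, -0.001] [0.0, -0.0, 0.086]
```

Next: finish the swing, then back off the leaf, lift, and look.

Call:
{"api": "arm_command", "payload": {"rows": [[[-0.031,0.001,0],[0,0,0.019]],[[-0.069,0.003,0],[0,0,0.044]],[[-0.098,0.003,0],[0,0,0.063]],[[-0.117,0.001,0],[0,0,0.076]],[[-0.131,0,0],[0,0,0.086]]]}}

```text
clock: 5.3
position: [576.2, 157.0, 86.7]
ee_rot: [-0.047, 0.999, 0.0, 0.0]
contact_force: [-1.2, 1.3, 2.2]
gripper_width: -0.3
grasp_force: 1.2
```

Call:
{"api": "arm_command", "payload": {"rows": [[[0,0,0],[0,0,0]],[[0.02,0,0],[0,0,0]],[[0.04,0,-0.03],[0,0,0]],[[0.04,0,-0.2],[0,0,0]],[[0.04,0,-0.4],[0,0,0]]], "grip": 0.5}}

```text
clock: 5.8
position: [564.1, 154.2, 185.7]
ee_rot: [-0.047, 0.999, -0.001, -0.003]
contact_force: [1.5, 1.5, 0.2]
gripper_width: 42.6
grasp_force: 0.0
```

```bash
python3 - <<'E'
from h import *
plan((-5,-290,200,180),(-5,-290,200,0))
im,d=arm.get_image('side')
im2,d=arm.get_image('top')
a=cv2.resize(im[130:290,220:440],(440,320));b=cv2.resize(im2[160:280,260:420],(427,320))[:,:360]
cv2.imwrite('pics/p2.png',np.hstack([a,b]))
E
```

```text
now F [ 95.1 117.3] z 185.7 yaw 88.0 F [1.5 1.5 0.2] t 5.8 q [ 0.54  0.36 -0.16 -0.   -1.06 -2.02]
[0.343, -1.643, -0.053] [0.001, -0.002, -0.511]
[0.343, -1.643, -0.053] [-0.002, -0.001, 0.489]
```

View pics/p2.png

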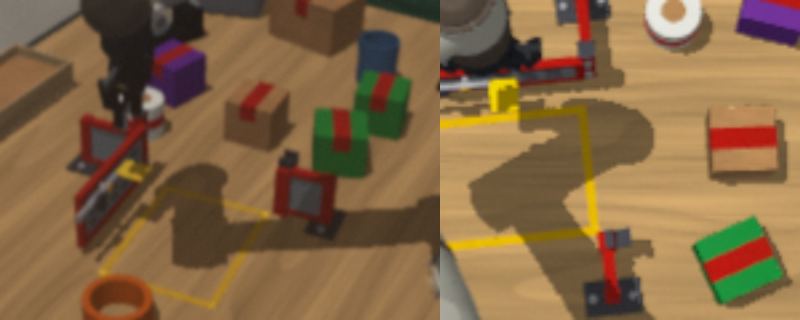

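The gate stands open at about 92° and the carton hasn't moved. Going behind the carton with the fingers half open.

Call:
{"api": "arm_command", "payload": {"rows": [[[0.04,-0.19,-0.05],[0,0,0]],[[0.08,-0.38,-0.05],[0,0,0]],[[0.12,-0.57,-0.05],[0,0,0]],[[0.16,-0.76,-0.05],[0,0,0]],[[0.2,-0.95,-0.05],[0,0,0]]]}}

```text
clock: 6.4
position: [537.8, -87.7, 199.3]
ee_rot: [-0.048, 0.999, 0.0, 0.0]
contact_force: [1.7, 0.2, 0.2]
gripper_width: 42.7
grasp_force: 0.0
```

Call:
{"api": "arm_command", "payload": {"rows": [[[0.03,-0.14,0],[0,0,-0.045]],[[0.06,-0.28,0],[0,0,-0.09]],[[0.09,-0.42,0],[0,0,-0.135]],[[0.12,-0.56,0],[0,0,-0.18]],[[0.14,-0.69,0],[0,0,-0.225]]]}}

```text
clock: 6.9
position: [519.4, -262.4, 199.1]
ee_rot: [-0.393, 0.92, 0.0, 0.0]
contact_force: [0.1, 0.7, 0.7]
gripper_width: 42.6
grasp_force: 0.0
```

```bash
python3 - <<'E'
from h import *
plan((-7,-290,200,180))
im,d=arm.get_image('top');P=cloud('top',d);x,y,z=[P[...,i] for i in range(3)]
m=(z>60)&(z<98)&(x>250)&(x<480)&(y<-80)&(y>-400);print([toF(p).round() for p in cv2.boxPoints(cv2.minAreaRect(P[m][:,:2].astype(np.float32)))])
E
```

```text
now F [  -3.2 -289.9] z 199.1 yaw 128.8 F [0.1 0.7 0.7] t 6.9 q [-0.19  0.34 -0.15 -0.   -1.08 -0.57]
[0.012, 0.009, -0.004] [-0.0, 0.0, -0.285]
[array([-264., -372.]), array([ -69., -409.]), array([ -27., -188.]), array([-223., -151.])]
```

Call:
{"api": "arm_command", "payload": {"rows": [[[0.012,0.009,0.05],[0,0,-0.045]],[[0.012,0.009,0.1],[0,0,-0.09]],[[0.012,0.009,0.15],[0,0,-0.135]],[[0.012,0.009,0.2],[0,0,-0.18]],[[0.012,0.009,0.25],[0,0,-0.225]]]}}

```text
clock: 7.45
position: [516.3, -261.4, 136.1]
ee_rot: [-0.686, 0.727, -0.0, 0.0]
contact_force: [0.3, 0.3, -0.5]
gripper_width: 42.5
grasp_force: 0.0
```

Call:
{"api": "arm_command", "payload": {"rows": [[[0,0,0.06],[0,0,-0.03]],[[0,0,0.18],[0,0,-0.06]],[[0,0,0.3],[0,0,-0.06]],[[0,0,0.41],[0,0,-0.06]],[[0,0,0.41],[0,0,-0.06]]]}}

```text
clock: 7.95
position: [513.3, -260.6, 30.5]
ee_rot: [0.75, -0.662, -0.004, 0.002]
contact_force: [-0.7, 1.3, 0.1]
gripper_width: 42.6
grasp_force: 0.0
```

```bash
python3 - <<'E'
from h import *
plan((-7,-260,30,180),(-7,-200,30,180),(-12,-100,30,180))
im,d=arm.get_image('side');im2,d=arm.get_image('top')
a=cv2.resize(im[130:250,260:425],(440,320));b=cv2.resize(im2[160:280,300:435],(360,320))
cv2.imwrite('pics/p3.png',np.hstack([a,b]))
E
```

```text
now F [  -9.  -287.4] z 30.5 yaw -180.3 F [-0.7  1.3  0.1] t 7.95 q [-0.19  0.52 -0.34 -0.   -0.71  0.32]
[-0.11, -0.008, 0.002] [0.002, 0.001, -0.002]
[-0.35, -0.006, 0.003] [0.002, 0.001, -0.002]
[-0.75, 0.016, 0.005] [0.002, 0.001, -0.002]
```

View pics/p3.png

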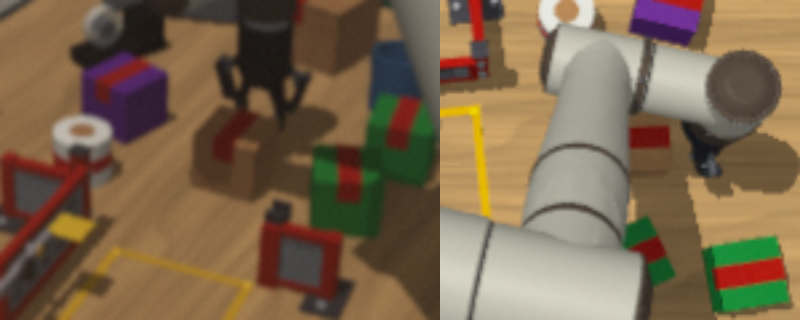

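The gripper stands behind the carton with both fingers facing its back side, clear of the green boxes. Pushing.

Call:
{"api": "arm_command", "payload": {"rows": [[[-0.08,-0.004,0],[0,0,-0.002]],[[-0.11,-0.006,0],[0,0,-0.002]],[[-0.14,-0.006,0],[0,0,-0.002]],[[-0.18,-0.006,0],[0,0,-0.002]],[[-0.23,-0.005,0],[0,0,-0.002]]]}}

```text
clock: 8.55
position: [511.6, -205.0, 35.2]
ee_rot: [0.752, -0.659, 0.001, -0.001]
contact_force: [0.7, -3.3, 1.4]
gripper_width: 42.7
grasp_force: 0.0
```

Call:
{"api": "arm_command", "payload": {"rows": [[[-0.06,0.003,0],[0,0,0]],[[-0.12,0.005,0],[0,0,0]],[[-0.18,0.008,0],[0,0,0]],[[-0.24,0.01,0],[0,0,0]],[[-0.3,0.013,0],[0,0,0]]]}}

```text
clock: 9.05
position: [497.1, -129.6, 34.0]
ee_rot: [0.752, -0.659, -0.0, 0.0]
contact_force: [0.8, -3.7, 3.1]
gripper_width: 42.6
grasp_force: 0.0
```

```bash
cat > c.py <<'E'
from h import *
import sys
plan(*eval(sys.argv[1]))
for cam in ['top','side']:
    im,d=arm.get_image(cam);P=cloud(cam,d);x,y,z=[P[...,i] for i in range(3)]
    d2=P[...,:2]-O;F=np.dstack([d2@u,d2@n])
    hsv=cv2.cvtColor(im,cv2.COLOR_BGR2HSV)
    m=(z>76)&(z<92)&(abs(F[...,0])<(48 if cam=='side' else 75))&(F[...,1]>-215)&(F[...,1]<225)&(hsv[...,1]>70)&((hsv[...,0]<25)|(hsv[...,0]>170))
    m=cv2.morphologyEx(m.astype(np.uint8),cv2.MORPH_OPEN,np.ones((3,3)))>0
    if m.sum()>30: print(cam,m.sum(),cv2.minAreaRect(F[m].astype(np.float32)),np.percentile(F[m],[2,98],axis=0).round().tolist())
E
python3 c.py "[(-12,-60,30,180),(-15,-0,30,180)]"
```

```text
now F [  -8.1 -155.3] z 34.0 yaw -179.9 F [ 0.8 -3.7  3.1] t 9.05 q [ 0.06  0.44 -0.5  -0.   -0.63  0.07]
[-0.381, 0.015, 0.016] [0.0, 0.0, 0.001]
[-0.621, 0.026, 0.016] [0.0, 0.0, 0.001]
top 309 ((-30.142040252685547, -96.77609252929688), (90.503173828125, 50.861854553222656), 89.75526428222656) [[-55.0, -137.0], [-7.0, -53.0]]
side 402 ((-4.428565979003906, -96.16825103759766), (86.74590301513672, 108.84945678710938), 0.034252043813467026) [[-45.0, -144.0], [36.0, -46.0]]
```

Call:
{"api": "arm_command", "payload": {"rows": [[[-0.07,0.003,0.01],[0,0,0]],[[-0.14,0.006,0.014],[0,0,0]],[[-0.21,0.008,0.014],[0,0,0]],[[-0.28,0.011,0.014],[0,0,0]],[[-0.35,0.014,0.014],[0,0,0]]]}}

```text
clock: 9.65
position: [481.7, -44.2, 30.2]
ee_rot: [0.752, -0.659, -0.001, 0.001]
contact_force: [0.8, -2.9, 0.7]
gripper_width: 42.6
grasp_force: 0.0
```

Call:
{"api": "arm_command", "payload": {"rows": [[[-0.07,0.002,0],[0,0,0]],[[-0.14,0.003,0],[0,0,0]],[[-0.21,0.005,0],[0,0,0]],[[-0.28,0.006,0],[0,0,0]],[[-0.34,0.008,0],[0,0,0]]]}}

```text
clock: 10.15
position: [468.2, 39.7, 30.1]
ee_rot: [0.752, -0.659, -0.001, 0.001]
contact_force: [1.3, -3.8, 0.6]
gripper_width: 42.5
grasp_force: 0.0
```

```bash
python3 c.py "[(-15,79,30,180)]"
```

```text
now F [-14.8  16.2] z 30.1 yaw -179.9 F [ 1.3 -3.8  0.6] t 10.15 q [ 0.43  0.39 -0.61 -0.   -0.57 -0.3 ]
[-0.251, 0.0, 0.0] [0.001, -0.0, 0.001]
top 141 ((-48.226341247558594, 73.55426025390625), (27.660043716430664, 85.27633666992188), 0.011171970516443253) [[-61.0, 32.0], [-36.0, 113.0]]
side 516 ((-6.940441131591797, 69.63634490966797), (85.84555053710938, 118.92581939697266), 4.021541118621826) [[-46.0, 25.0], [31.0, 126.0]]
```

Call:
{"api": "arm_command", "payload": {"rows": [[[-0.07,0,0],[0,0,0]],[[-0.13,0,0],[0,0,0]],[[-0.18,0,0],[0,0,0]],[[-0.22,0,0],[0,0,0]],[[-0.25,0,0],[0,0,0]]]}}

```text
clock: 10.75
position: [460.7, 101.5, 30.4]
ee_rot: [0.752, -0.659, -0.0, 0.0]
contact_force: [1.1, -3.6, 0.8]
gripper_width: 42.6
grasp_force: 0.0
```

Call:
{"api": "arm_command", "payload": {"rows": [[[0,0,0],[0,0,0]],[[0.05,0,0],[0,0,0]],[[0.15,0,-0.05],[0,0,0]],[[0.3,0,-0.2],[0,0,0]],[[0.45,0,-0.4],[0,0,0]]]}}

```text
clock: 11.25
position: [473.7, -3.1, 118.3]
ee_rot: [0.752, -0.659, -0.001, 0.001]
contact_force: [1.3, -0.4, -0.3]
gripper_width: 42.6
grasp_force: 0.0
```

Call:
{"api": "arm_command", "payload": {"rows": [[[0.15,0,-0.15],[0,0,0]],[[0.3,0,-0.3],[0,0,0]],[[0.45,0,-0.4],[0,0,0]],[[0.6,0,-0.4],[0,0,0]],[[0.75,0,-0.4],[0,0,0]]]}}

```text
clock: 11.75
position: [499.5, -189.3, 219.8]
ee_rot: [0.752, -0.659, 0.001, -0.001]
contact_force: [0.3, -0.8, -0.5]
gripper_width: 42.2
grasp_force: 0.0
```

```bash
python3 c.py "[]"; python3 - <<'E'
from h import *
im,d=arm.get_image('side');im2,d=arm.get_image('top')
a=cv2.resize(im[130:290,220:440],(440,320));b=cv2.resize(im2[160:280,210:345],(360,320))
cv2.imwrite('pics/p4.png',np.hstack([a,b]))
E
```

```text
now F [ -13.5 -214.9] z 219.8 yaw -179.9 F [ 0.3 -0.8 -0.5] t 11.75 q [-0.06  0.24 -0.23 -0.   -1.09  0.19]
top 596 ((-16.798839569091797, 137.5173797607422), (89.99078369140625, 90.868408203125), 0.3780256509780884) [[-60.0, 94.0], [27.0, 181.0]]
side 506 ((-7.192115783691406, 139.98297119140625), (80.2674560546875, 98.49198150634766), 0.8992552757263184) [[-46.0, 95.0], [30.0, 185.0]]
```

View pics/p4.png

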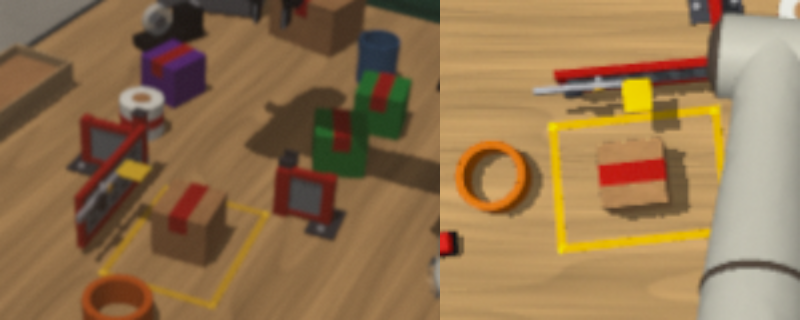

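The carton stands upright at the bay centre (fence ≈ -17, 137), the gate is open, the bystanders are in place and the arm is clear.

```bash
python3 -c "
from bench import arm
print(arm.job_done())"
```

```text
the job is handed in; nothing more can be done
None
```

The job is handed in: the gate is open at about 92°, the carton stands upright at the centre of the bay wholly past the fence, the tape roll, label roll, mug and stapler were not touched, and it took about 12 s of the 61 s allowed.

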